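# Click a socket onto a T-handle and set it on a frame's coach screw

### The arm

A 6-joint arm with a two-finger parallel gripper is mounted at the origin on the work surface. World frame = base frame: x ahead of the robot, y to its left, z up, the work surface at z = 0. Lengths are in m, angles in degrees, forces in N, time in s.
With the tool pointing down it reaches from about 0.3 to 1 m from the base axis. Payload 5.1 kg.
Tool frame: the origin (TCP) lies at the very end of the fingers, on their centre line; the grasp point (between the pads) lies 19 mm behind it; z points along the fingers, y is the line along which they close (so a half turn about z gives the same grasp; the last joint's range is limited). The gripper opens to 95 mm and grips with 3 to 60 N. Pads are 20 mm wide; open, the fingers measure 119 mm over their backs; the gripper's body (75 mm by 180 mm) begins 59 mm behind the grasp point.
Start: joints at [64.423, 7.093, 94.555, -0, 78.352, -4.733], TCP at [0.231, 0.607, 0.215] pointing down, gripper open.
Joint ranges: [-149.61, 149.61], [-58.7, 133.49], [1.44, 155.28], [-77.14, 257.14], [18.33, 153.61], [-166.67, 166.67]. Speed limits (degrees/s): [147.25, 147.25, 180, 180, 180, 180].

### API

Orientations are given as a 3x3 rotation matrix whose columns are the frame's x, y, z axes.
In Python, from workcell import status, snapshot, bot, recognise, cut_out, tip_of gives the robot as it stands.
- The arm moves only by the tool play_rows, never from a script. Its argument "motion" is a list of rows, each a list of 3 entries, a list of its own where there are three numbers: the shift along the tool's x, y, z in units of 25 mm (1.0 is 25 mm), then the turn, a rotation vector about the tool's x, y, z in units of 6 degrees (1.0 is 6 degrees), then the finger opening in mm, from 0 to 95.1. In form: [[[dx, dy, dz], [wx, wy, wz], jaw], ...]. A call has 1 to 12 rows; each row shifts and turns the commanded pose from where the row before left it, along the tool's axes as they then stand; what a row does not reach is not made up. A row lasts 1/10 s, in which the tool goes at most 50 mm and 8.59 degrees, less where a joint would pass 70% of its speed; a pose out of reach is approached as far as the arm can. A call is refused whole if a number of a shift passes 1 or a number of a turn 1, either way. A call with a gripper value outside its range is refused whole. The fingers move at their own pace and stop on an object; "squeeze" is the grip in N (left out, the last holds). Time passes only in rows, so rows that do not move let the fingers close. It gives the time, the measured TCP pose, the force, the opening and the grip force at its end, in the units of the state.
- status.state(): the state, without advancing time (a new reading comes with each control period).
- snapshot(name): name is "scene" or "side" or "wrist"; returns a dict with "color" (400x640x3 uint8, red, green, blue), "range_z" (400x640 float32, m along the optical axis (not along the pixel's ray), 0 where there is no reading), "fovy" (degrees; the focal length in pixels is half the picture's height over the tangent of half this angle, whatever the lens; pixels are square), "cx", "cy" (the principal point, pixels), "view" (4x4, takes a point from world to camera coordinates); the wrist camera has in their place "tool_from_camera" (4x4, takes a point from camera to tool coordinates, whose origin is the TCP and whose axes are the flange's). Camera axes: x right, y down, z forward; pixel columns grow to the right and rows downward; lengths in m; the calibration is good to about 2 mm. A picture is of the moment at which its call begins: read the wrist's pose just before it.
- bot.sign_off(): hands the job in; it is judged then, once.
Trained networks look in the newest picture that a camera, given by its name, has taken for a name from the list of things; names that differ only in an ending like _2 or _b are one class to them, and where a whole thing is asked for, a point or a joint stands for the part that bears it (a point fixed in the world has none). Each returns a list of dicts, best first, with "confidence" (0 to 1); they miss things now and then, are a little off and sometimes report something else, mostly with a low value. They report only what shows in the picture. A call takes as long as a camera call. They do not tell look-alikes from the thing itself.
- recognise(name, camera): "at" ([x, y, z] in m, in the coordinates of the camera as it stood for that picture, good to about 4 mm: the middle of the surface that is visible of it).
- cut_out(name, camera): "mask" (400x640 bool, what is visible of it).
- tip_of(name, camera): "at" ([x, y, z] in m, in the coordinates of the camera as it stood for that picture, good to about 4 mm: a listed point, or the origin of a listed thing).
The state is a dict: "clock": time; "qpos": joint angles; "joint_vel": joint speeds; "effort": joint torques, N m; "position": TCP position; "orientation": TCP orientation; "contact_force": force on the tool from outside, world axes, zero at the start; "moment": the same for the moment, N m; "grip_width": finger opening in m; "gripper_force": force on a finger pad.
Only numpy, scipy, OpenCV 4.12 (cv2) and the standard library are available. Lean on these libraries where they do the work, as an engineer would, in place of code of your own. Each camera call takes 0.05 s, during which the arm holds its last target. There are 200 camera calls.

### The job

The coach screw standing in one corner of the timber mural frame is about to be driven by hand: take the T-handle out of its wooden block, push its square drive down into the middle-sized of the three sockets standing in the tray until the spring ball clicks and the socket is fully home, then lift the two together, set the socket squarely over the screw's hex head, right down on the washer, and leave the T-handle standing there upright. Press steadily and only as hard as the click and the seating need: never force anything, on the tray's soft lining or on the screw. Do not disturb the other two sockets or the two loose clay tiles.

Things in the scene. Friction and masses are not known exactly. Their poses are not given: they have to be found in the camera images.
- driver_hub (a point): Bright steel ratchet T-handle, about 470 g, upright in the wooden block. Point: centre of its hub, a 24 x 24 x 22 mm block with flat sides, gripped across y; z up along the 18 mm round spindle below it; a 12 mm cross bar, 180 mm long, runs through the hub along x. 131 mm below the point is the shoulder (a 22 mm collar's lower face) that meets the socket's top.
- driver_tip (a point): T-handle's lower end, 146 mm below the hub, axes as the hub's: a square drive 12.7 mm wide, 15 mm long up to the shoulder, bevelled, a spring ball standing 2.5 mm out of one side, 8.5 mm above the end. The ratchet is in neutral: spindle and drive turn in the hub with a drag of about 0.08 N m, so the square stands at an unmeasured angle to the hub: see or feel it.
- socket_mid (a point): Middle-sized socket: bright steel, 28 mm round, 40 mm tall, 130 g, loose and upright in any of the tray's three compartments. Point: its centre, half-way up, z up along its axis. Fully home on the drive it is 151 mm below the hub's centre. The click then holds it on the drive against a pull of about 12 N.
- socket_top (a point): Middle of the square mouth on that socket's top, 20 mm above its centre: 13.6 mm wide, sides along x and y, bevelled, takes the drive at any quarter turn, 4 degrees of slack; out of turn, the drive stands in the bevel, 11 to 14 mm short of home. In turn, it drops 2 to 4 mm; the ball meets the mouth some 8 mm short and takes 7 to 14 N to pass, slides, and snaps into a groove over the last 3 mm.
- socket_foot (a point): Middle of that socket's lower rim, 20 mm below its centre: hex hole 20.2 mm across flats and 21 mm deep, bevelled, flats facing x and every 60 degrees from it (about 6 degrees of slack on the screw's head). The square hole above it opens into it.
- socket_small_mid (a point): The smallest socket, 22.5 mm round, 38 mm tall, same square hole; not wanted. Point: its centre.
- socket_large_mid (a point): The largest socket, 34 mm round, 44 mm tall, same square hole; not wanted. Point: its centre.
- tray: Grey steel tray, fixed, 48 x 140 x 28 mm, origin under its centre, long along y, three 44 mm square compartments in a row. Each has a soft lining, its top 12 mm above the origin, that gives about 1 mm for every 4 N and is squashed hard after 6 mm.
- block: Wooden block, fixed, 85 x 85 x 62 mm, origin under its centre. The T-handle stands in its central round hole, 23.5 mm wide and 50 mm deep, and lifts straight out.
- screw: Coach screw in the frame's corner, fixed, upright; origin on the timber's top, z up: 37 mm washer 3 mm thick, then a hex head 19 mm across flats and 8 mm high, its top 11 mm above the origin, edges bevelled. Flats face x and every 60 degrees from it. Socket right down on the washer: its centre is 23 mm above this origin.
- frame: Timber mural frame, fixed, 400 x 430 mm, battens 70 mm wide and 44 mm high; origin on the bench under its near right corner (seen from the robot), where the screw stands; the frame runs from there along its +x and +y (the other corners are drilled, without screws). Inside it a clay bed with bedded tiles, below the battens' top.
- tile_a: Loose clay tile, about 115 x 80 x 20 mm, flat on the bench near the tray; leave it. Origin under its middle.
- tile_b: Loose clay tile, about 100 x 85 x 20 mm, flat on the bench to the right; leave it. Origin under its middle.
Things that resemble listed ones, but are neither listed nor needed, are in the scene too. Of the things that look like the part that bears driver_hub, the smaller one is meant. Leave any green look-alike of the part that bears socket_mid alone.

How it is judged:
By the outcome, as a careful person would: the job done as asked, in the order asked, and still so for the second after the job is handed in, with the robot touching nothing.
It also fails if it takes over 69 s, if anything falls off the work surface, if the arm or the gripper's body presses on something with over 40 N, if the wrist force passes 120 N, or if a joint passes its speed limit or range.

## Working session

There is one attempt and no reset: what is moved stays moved. The work goes in short steps, Python scripts to look and compute and a tool call to move; the robot and the scene stay as the last step left them, time stands still between calls to the robot, and variables do not carry over. Pictures are saved under pics/ and viewed, at most 10 in all, crops included, and the job is handed in when it is done.

Besides the shell and the picture viewer there is one more tool, called by a JSON object that holds its "name" and its "arguments", one argument or row to a line. play_rows: Moves the arm, as the interface text tells. Its arguments: {"type":"object","properties":{"motion":{"type":"array","items":{"type":"array"}},"squeeze":{"type":"number"}},"required":["motion"]}

```bash
mkdir -p pics; cat > h.py <<'E'
import numpy as np, cv2
from workcell import status, snapshot, bot, recognise, cut_out, tip_of
def cam(name):
    s=status.state(); d=snapshot(name)
    if name=="wrist":
        T=np.eye(4);T[:3,:3]=np.array(s["orientation"]);T[:3,3]=s["position"]
        d["c2w"]=T@np.array(d["tool_from_camera"])
    else: d["c2w"]=np.linalg.inv(np.array(d["view"]))
    d["f"]=200/np.tan(np.radians(d["fovy"])/2)
    return d
def w(d,p): return (d["c2w"]@np.r_[p,1])[:3]
def px(d,p):
    q=np.linalg.inv(d["c2w"])@np.r_[p,1]; return np.round(q[:2]/q[2]*d["f"]+[d["cx"],d["cy"]]).astype(int)
def cloud(d):
    v,u=np.mgrid[:400,:640]; z=d["range_z"]
    P=np.stack([(u-d["cx"])/d["f"]*z,(v-d["cy"])/d["f"]*z,z,np.ones_like(z)],-1)@d["c2w"].T
    P=P[...,:3]; P[z<=0]=np.nan; return P
def save(d,n,crop=None,k=1):
    im=d["color"][...,::-1]
    if crop: a,b,c,e=crop; im=im[b:e,a:c]
    cv2.imwrite("pics/"+n,cv2.resize(im,None,fx=k,fy=k,interpolation=cv2.INTER_CUBIC))
E
cat > a.py <<'E'
from h import *
np.set_printoptions(precision=4,suppress=True)
print(status.state())
ims=[]
for c in ["scene","side"]:
    d=cam(c); ims.append(d["color"]); 
    print(c,d["fovy"],d["c2w"][:3,3])
    for n in ["driver_hub","driver_tip","socket_mid","socket_top","socket_small_mid","socket_large_mid","tray","block","screw","frame","tile_a","tile_b"]:
        for r in tip_of(n,c)[:4]:
            p=w(d,r["at"]); print(n,round(r["confidence"],2),p,px(d,p))
    save(d,c+".png",k=1.25)
E
python3 a.py
```

```text
{'clock': 0.0, 'qpos': array([64.4234,  7.1316, 94.6333, -0.0001, 78.3503, -4.7338]), 'joint_vel': array([ 0.0175,  0.0412, -0.0486,  0.1532, -0.0475, -0.0055]), 'effort': array([  0.0006, -41.7617, -35.9923,   0.0776,   0.0494,  -0.0002]), 'position': array([0.231 , 0.6069, 0.2134]), 'orientation': array([[-0.9346,  0.3558, -0.0009],
       [ 0.3558,  0.9346, -0.0018],
       [ 0.0002, -0.002 , -1.    ]]), 'contact_force': array([ 0.2563, -0.4125,  0.2428]), 'moment': array([ 0.0268, -0.0032,  0.0189]), 'gripper_force': 0.0, 'grip_width': 0.09522604096682609}
scene 53.81903610279151 [ 1.3737 -0.7222  1.0261]
driver_hub 0.84 [ 0.4204 -0.2983  0.1604] [278 178]
driver_hub 0.66 [ 0.4962 -0.6677  0.2091] [174 226]
driver_tip 0.66 [ 0.5002 -0.6713  0.0027] [191 272]
driver_tip 0.46 [0.4421 0.2557 0.0071] [400 161]
socket_mid 0.59 [0.4884 0.1306 0.0237] [384 174]
socket_mid 0.46 [0.4527 0.2053 0.0334] [393 161]
socket_top 0.4 [0.4932 0.1316 0.0439] [386 171]
socket_top 0.37 [0.4505 0.2096 0.0504] [394 157]
socket_small_mid 0.49 [0.4465 0.2536 0.029 ] [401 157]
socket_large_mid 0.64 [0.435
[... 344 characters left out ...]
308 259]
tile_b 0.77 [ 0.4178 -0.0346  0.0032] [340 184]
side 52.57174198357187 [-0.1492  0.5338  0.7803]
driver_tip 0.74 [0.4584 0.2135 0.0288] [232 315]
driver_tip 0.39 [ 0.4162 -0.2952  0.0085] [377 234]
socket_mid 0.66 [0.4949 0.1314 0.0172] [250 292]
socket_mid 0.57 [0.4569 0.2134 0.0273] [232 316]
socket_top 0.67 [0.4955 0.1298 0.0398] [250 285]
socket_top 0.51 [0.459  0.2076 0.0479] [233 308]
socket_small_mid 0.55 [0.4502 0.2536 0.0347] [219 325]
socket_large_mid 0.68 [0.4419 0.3015 0.0334] [203 340]
tray 0.8 [ 0.4494  0.2582 -0.0009] [220 336]
block 0.66 [ 0.4228 -0.2979  0.0011] [376 234]
tile_a 0.78 [ 0.4265 -0.0333 -0.0024] [315 278]
tile_b 0.78 [ 0.4265 -0.0333 -0.0024] [315 278]
```

View pics/scene.png

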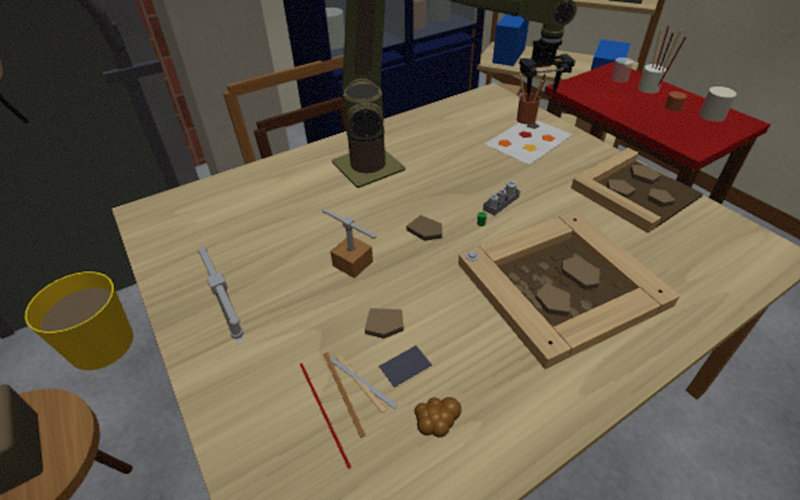

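View pics/side.png

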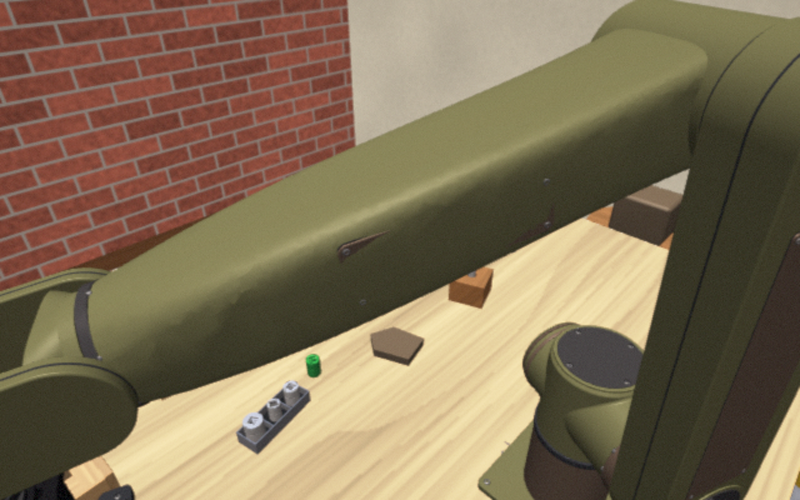

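Candidates (640-px scene image):
- T-handle: the small one upright in the block at (278,178) is the one wanted. The big one lying at (174,226) is the look-alike.
- Sockets: the tray holds three at (393,161), (401,157) and (408,150). The one at (393,161) is apparently the middle one. The green one at (384,174) is to be left alone.

Next I measure the clouds and take one close crop to check the choice.

```bash
cat > b.py <<'E'
from h import *
np.set_printoptions(precision=4,suppress=True)
d=cam("scene"); P=cloud(d)
def pca(Q):
    c=np.median(Q,0); u,s,v=np.linalg.svd(Q-Q.mean(0)); return Q.mean(0),v[0],Q.min(0),Q.max(0)
m=(abs(P[...,0]-.42)<.12)&(abs(P[...,1]+.298)<.12)
Q=P[m&(P[...,2]>.11)]; print(len(Q),pca(Q))
Q=P[m&(P[...,2]>.055)&(P[...,2]<.07)]; print("block top",len(Q),cv2.minAreaRect((Q[:,:2]*1000).astype(np.float32)))
for n in ["socket_mid","socket_small_mid","socket_large_mid","driver_hub"]:
    for r in cut_out(n,"scene")[:4]:
        M=r["mask"]; Q=P[M]; Q=Q[~np.isnan(Q[:,0])]; print(n,round(r["confidence"],2),M.sum(),np.median(Q,0),Q.min(0),Q.max(0))
m=(abs(P[...,0]-.445)<.1)&(abs(P[...,1]-.255)<.1)&(P[...,2]>.022)&(P[...,2]<.032)
Q=P[m]; print("tray rim",len(Q),cv2.minAreaRect((Q[:,:2]*1000).astype(np.float32)))
a=d["color"][130:190,350:450,::-1]; b=d["color"][155:235,240:340,::-1]
k=lambda i:cv2.resize(i,(480,int(480*i.shape[0]/i.shape[1])),interpolation=cv2.INTER_CUBIC)
a,b=k(a),k(b); a=cv2.copyMakeBorder(a,0,len(b)-len(a),0,0,0); cv2.imwrite("pics/crop.png",cv2.resize(np.hstack([a,b]),(800,320)))
E
python3 b.py
```

```text
251 (array([ 0.4272, -0.2973,  0.1587]), array([ 0.9442,  0.3295, -0.0005]), array([ 0.3322, -0.3325,  0.1104]), array([ 0.5128, -0.2624,  0.1748]))
block top 399 ((421.74847412109375, -295.7089538574219), (89.82978820800781, 90.20462799072266), 19.135272979736328)
socket_mid 0.44 79 [0.4978 0.1276 0.0328] [0.4465 0.117  0.0011] [0.5081 0.1557 0.0475]
socket_mid 0.42 63 [0.462  0.206  0.0446] [0.4419 0.1947 0.0193] [0.4709 0.2252 0.0589]
driver_hub 0.93 800 [ 0.5069 -0.6703  0.2165] [ 0.0981 -0.6864 -0.0052] [ 0.6363 -0.632   0.23  ]
driver_hub 0.85 306 [ 0.4268 -0.2965  0.1618] [ 0.2211 -0.3303  0.0008] [ 0.5121 -0.1775  0.1748]
driver_hub 0.36 773 [ 0.4396 -0.3068  0.0588] [ 0.3045 -0.3512 -0.0018] [ 0.4789 -0.2109  0.1034]
tray rim 125 ((448.4123840332031, 255.21844482421875), (51.22101593017578, 146.7032470703125), 11.722553253173828)
```

View pics/crop.png

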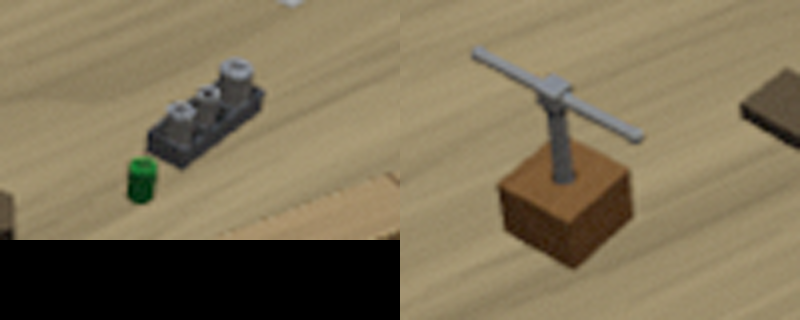

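The crop shows the small T-handle upright in the block. The three bright sockets are in the tray, with the one nearest the green one being the middle size, the small one in the centre and the large one at the far end. Next I get the wrist camera's geometry and work out the first moves.

```bash
cat > plan.py <<'E'
from h import *
import sys
def plan(tgt,yaw_y=None,s=None):
    "shift (units) in present tool axes to reach tgt; turn units about tool z to bring tool y to yaw_y deg (mod 360), tilt fix"
    s=s or status.state(); R=np.array(s["orientation"]); p=np.array(s["position"])
    print("clock",s["clock"],"pos",p.round(4),"yaw_y",np.degrees(np.arctan2(R[1,1],R[0,1])).round(2),"F",np.array(s["contact_force"]).round(2),"grip",round(s["grip_width"]*1000,1),s["gripper_force"])
    if tgt is not None: print("shift units",(R.T@(np.array(tgt)-p)/.025).round(3))
    tilt=R.T@np.cross(R[:,2],[0,0,-1]); print("tilt fix units",np.degrees(tilt).round(3)/6)
    if yaw_y is not None:
        cur=np.degrees(np.arctan2(R[1,1],R[0,1])); dz=-((yaw_y-cur+180)%360-180); print("turn z units",round(dz/6,3))
E
python3 - <<'E'
from plan import *
np.set_printoptions(precision=4,suppress=True)
d=cam("wrist"); print(d["tool_from_camera"],d["fovy"],d["cx"],d["cy"])
plan([.45,.22,.25],-70.8)
E
```

```text
[[-0.0005 -0.9664 -0.2572  0.0715]
 [ 1.     -0.0006  0.0003  0.0013]
 [-0.0004 -0.2572  0.9664 -0.17  ]
 [ 0.      0.      0.      1.    ]] 69.86678714514396 319.1767969373651 199.19515934838884
clock 1.6 pos [0.2313 0.6074 0.2146] yaw_y 69.16 F [ 0.57 -0.17 -0.06] grip 95.3 0.0
shift units [-13.689 -11.371  -1.414]
tilt fix units [-0.      0.0003  0.    ]
turn z units 23.326
```

{"name": "play_rows", "arguments": {
  "motion": [
    [[-0.85,-0.96,0.3],[0,0,0],95],
    [[-0.85,-0.96,0.3],[0,0,0],95],
    [[-0.85,-0.96,0.3],[0,0,0],95],
    [[-0.85,-0.96,0.3],[0,0,0],95],
    [[-0.85,-0.96,0.3],[0,0,0],95],
    [[-0.85,-0.96,0.3],[0,0,0],95],
    [[-0.85,-0.96,0.3],[0,0,0],95],
    [[-0.85,-0.96,0.3],[0,0,0],95],
    [[-0.85,-0.96,0.3],[0,0,0],95],
    [[-0.85,-0.96,0.3],[0,0,0],95],
    [[-0.85,-0.96,0.3],[0,0,0],95],
    [[-0.85,-0.96,0.3],[0,0,0],95]
  ]
}}

```text
clock: 2.8
position: [0.3675, 0.2464, 0.1246]
orientation: [[-0.935, 0.356, 0.001], [0.356, 0.935, 0.0], [-0.001, 0.001, -1.0]]
contact_force: [0.6, 0.4, -0.4]
grip_width: 0.095
gripper_force: 0.0
```

{"name": "play_rows", "arguments": {
  "motion": [
    [[-0.85,-0.96,0.3],[0,0,0],95],
    [[-0.85,-0.96,0.3],[0,0,0],95],
    [[0,0,0],[0,0,0.97],95],
    [[0,0,0],[0,0,0.97],95],
    [[0,0,0],[0,0,0.97],95],
    [[0,0,0],[0,0,0.97],95],
    [[0,0,0],[0,0,0.97],95],
    [[0,0,0],[0,0,0.97],95],
    [[0,0,0],[0,0,0.97],95],
    [[0,0,0],[0,0,0.97],95],
    [[0,0,0],[0,0,0.97],95],
    [[0,0,0],[0,0,0.97],95]
  ]
}}

```text
clock: 4.0
position: [0.3899, 0.1876, 0.1099]
orientation: [[-0.186, 0.983, 0.0], [0.983, 0.186, 0.0], [0.0, 0.0, -1.0]]
contact_force: [0.2, -0.3, -0.2]
grip_width: 0.0951
gripper_force: 0.0
```

{"name": "play_rows", "arguments": {
  "motion": [
    [[0,0,0],[0,0,0.97],95],
    [[0,0,0],[0,0,0.97],95],
    [[0,0,0],[0,0,0.97],95],
    [[0,0,0],[0,0,0.97],95],
    [[0,0,0],[0,0,0.97],95],
    [[0,0,0],[0,0,0.97],95],
    [[0,0,0],[0,0,0.97],95],
    [[0,0,0],[0,0,0.97],95],
    [[0,0,0],[0,0,0.97],95],
    [[0,0,0],[0,0,0.97],95],
    [[0,0,0],[0,0,0.97],95],
    [[0,0,0],[0,0,0.97],95]
  ]
}}

```text
clock: 5.2
position: [0.3898, 0.1876, 0.1098]
orientation: [[0.858, 0.513, 0.0], [0.513, -0.858, 0.0], [0.0, 0.0, -1.0]]
contact_force: [0.5, -0.0, -0.1]
grip_width: 0.0948
gripper_force: 0.0
```

{"name": "play_rows", "arguments": {
  "motion": [
    [[0,0,0],[0,0,0.97],95],
    [[0,0,0],[0,0,0.97],95],
    [[0,0,0],[0,0,0],95],
    [[0,0,0],[0,0,0],95]
  ]
}}

```text
clock: 5.6
position: [0.3898, 0.1876, 0.1098]
orientation: [[0.942, 0.335, 0.0], [0.335, -0.942, 0.0], [0.0, 0.0, -1.0]]
contact_force: [-0.2, 0.0, 0.9]
grip_width: 0.095
gripper_force: 0.0
```

```bash
python3 - <<'E'
from plan import *
np.set_printoptions(precision=4,suppress=True)
d=cam("wrist")
for n in ["socket_mid","socket_top","tray"]:
    for r in tip_of(n,"wrist")[:4]:
        p=w(d,r["at"]); print(n,round(r["confidence"],2),p,px(d,p))
P=cloud(d); np.savez("w1.npz",P=P,c=d["color"],c2w=d["c2w"])
for r in cut_out("socket_mid","wrist")[:4]:
    M=r["mask"]; Q=P[M]; Q=Q[~np.isnan(Q[:,0])]; zt=np.nanpercentile(Q[:,2],95)
    T=Q[Q[:,2]>zt-.004]; print(round(r["confidence"],2),M.sum(),zt,cv2.minEnclosingCircle((T[:,:2]*1000).astype(np.float32)),np.argwhere(M).mean(0))
m=(P[...,2]>.022)&(P[...,2]<.032)&(abs(P[...,0]-.45)<.08)&(abs(P[...,1]-.255)<.1)
print("rim",m.sum(),cv2.minAreaRect((P[m][:,:2]*1000).astype(np.float32)))
save(d,"w1.png",k=1.25)
E
```

```text
socket_mid 0.96 [0.4584 0.2113 0.0301] [321 124]
socket_mid 0.62 [ 0.4279 -0.0241 -0.0015] [522 230]
socket_mid 0.42 [0.4366 0.3043 0.0365] [204 111]
socket_top 0.93 [0.493 0.133 0.038] [426 116]
socket_top 0.66 [0.4544 0.2134 0.0557] [316 129]
tray 0.65 [0.4565 0.2122 0.0123] [319 126]
tray 0.58 [ 0.4466  0.2551 -0.0024] [273 120]
0.75 1372 0.04089004537928542 ((494.1559753417969, 133.12220764160156), 14.614492416381836) [115.0751 421.2864]
0.7 833 0.05267844086321672 ((457.16400146484375, 211.12025451660156), 14.418196678161621) [125.7599 320.4274]
rim 1780 ((450.1328430175781, 256.40545654296875), (48.108299255371094, 140.32452392578125), 12.05295467376709)
```

View pics/w1.png

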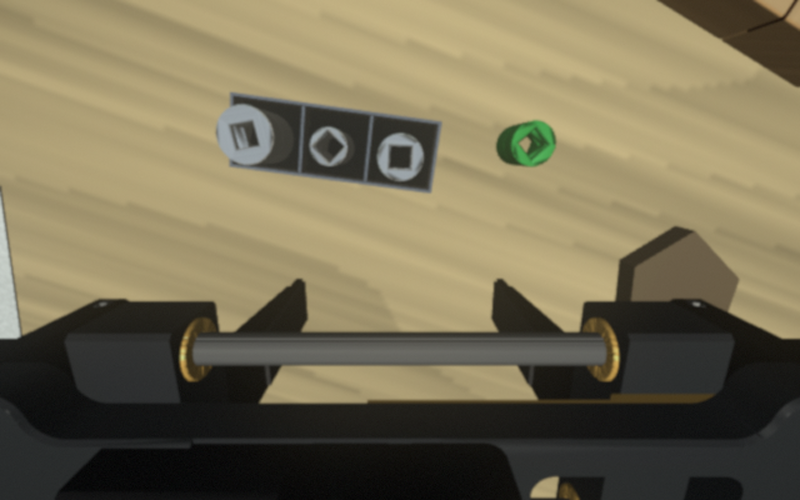

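The wrist view shows the middle socket at 800-px (400,157), the small one at (328,147), the large one at (245,135) and the green decoy at (528,143). The middle socket's world position fits its compartment to 2 mm. Next comes the square's angle, then the move to view the screw.

```bash
cat > rect.py <<'E'
from h import *
def rectify(d,c,z,half=.022,k=8):
    "top-down view at height z: x right, y up; k px per mm"
    n=int(2*half*1000*k); g=(np.arange(n)+.5)/n*2*half-half
    X,Y=np.meshgrid(c[0]+g,c[1]-g); Q=np.stack([X,Y,np.full_like(X,z),np.ones_like(X)],-1)@np.linalg.inv(d["c2w"]).T
    u=Q[...,0]/Q[...,2]*d["f"]+d["cx"]; v=Q[...,1]/Q[...,2]*d["f"]+d["cy"]
    return cv2.remap(d["color"][...,::-1].copy(),u.astype(np.float32),v.astype(np.float32),cv2.INTER_CUBIC)
E
python3 - <<'E'
from plan import *
from rect import *
a=np.load("w1.npz"); d=dict(color=a["c"],c2w=a["c2w"],f=200/np.tan(np.radians(69.86678714514396)/2),cx=319.177,cy=199.195)
c=[.4572,.2111]; im=rectify(d,c,.052); g=cv2.cvtColor(im,cv2.COLOR_BGR2GRAY)
n=g.shape[0]; Y,X=np.mgrid[:n,:n]; inside=np.hypot(X-n/2,Y-n/2)<11.5*8
for t in [60,80,100,120]:
    cs,_=cv2.findContours(((g<t)&inside).astype(np.uint8),cv2.RETR_EXTERNAL,cv2.CHAIN_APPROX_NONE)
    q=max(cs,key=cv2.contourArea); r=cv2.minAreaRect(q)
    print(t,"centre off mm",(np.array(r[0])-n/2)/8*[1,-1],"size",np.array(r[1])/8,"world yaw mod 90",(-r[2])%90)
cv2.imwrite("pics/sq.png",im)
plan([.55,-.045,.14])
E
```

```text
60 centre off mm [0.32292175 0.84803009] size [11.62780666 11.70469856] world yaw mod 90 16.886795043945312
80 centre off mm [0.32814407 0.82247543] size [12.65018177 12.73174763] world yaw mod 90 16.58734130859375
100 centre off mm [0.31216049 0.79797363] size [13.47280979 13.45442867] world yaw mod 90 17.10272979736328
120 centre off mm [0.21934128 0.82994652] size [14.28847027 14.23150158] world yaw mod 90 17.40270233154297
clock 5.85 pos [0.3898 0.1876 0.1097] yaw_y -70.49 F [-0.91 -0.37 -0.34] grip 95.1 0.0
shift units [ 2.933 10.909 -1.212]
tilt fix units [ 0.00033333 -0.00016667  0.        ]
```

View pics/sq.png

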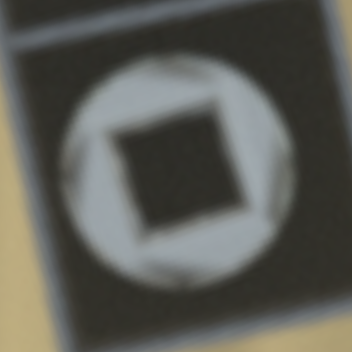

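The mouth is square at a yaw of 17° (mod 90°), with its centre at about (0.4575, 0.2117). Now to view the screw.

{"name": "play_rows", "arguments": {
  "motion": [
    [[0.27,0.99,-0.15],[0,0,0],95],
    [[0.27,0.99,-0.15],[0,0,0],95],
    [[0.27,0.99,-0.15],[0,0,0],95],
    [[0.27,0.99,-0.15],[0,0,0],95],
    [[0.27,0.99,-0.11],[0,0,0],95],
    [[0.27,0.99,-0.11],[0,0,0],95],
    [[0.27,0.99,-0.11],[0,0,0],95],
    [[0.27,0.99,-0.11],[0,0,0],95],
    [[0.27,0.99,-0.11],[0,0,0],95],
    [[0.27,0.99,-0.11],[0,0,0],95],
    [[0.23,0.99,0],[0,0,0],95],
    [[0,0,0],[0,0,0],95]
  ]
}}

```text
clock: 7.05
position: [0.5509, -0.0468, 0.1414]
orientation: [[0.944, 0.331, 0.001], [0.331, -0.944, -0.001], [0.001, 0.001, -1.0]]
contact_force: [-0.4, 0.5, 0.4]
grip_width: 0.095
gripper_force: 0.0
```

{"name": "play_rows", "arguments": {
  "motion": [
    [[0,0,0],[0,0,0],95],
    [[0,0,0],[0,0,0],95]
  ]
}}

```text
clock: 7.25
position: [0.549, -0.044, 0.1408]
orientation: [[0.943, 0.334, -0.001], [0.334, -0.943, 0.0], [-0.001, -0.001, -1.0]]
contact_force: [0.7, 0.3, 0.1]
grip_width: 0.0953
gripper_force: 0.0
```

```bash
python3 - <<'E'
from plan import *
from rect import *
np.set_printoptions(precision=4,suppress=True)
d=cam("wrist")
for n in ["screw","frame"]:
    for r in tip_of(n,"wrist")[:3]:
        p=w(d,r["at"]); print(n,round(r["confidence"],2),p,px(d,p))
P=cloud(d)
m=(P[...,2]>.051)&(P[...,2]<.062)&(np.hypot(P[...,0]-.625,P[...,1]+.0155)<.03)
Q=P[m]; print("head",m.sum(),np.median(Q,0),cv2.minEnclosingCircle((Q[:,:2]*1000).astype(np.float32)))
c=Q.mean(0)[:2]
m=(abs(P[...,2]-.044)<.003)&(np.hypot(P[...,0]-c[0],P[...,1]-c[1])<.2); print("timber z",np.median(P[m][:,2]))
im=rectify(d,c,.055); g=cv2.cvtColor(im,cv2.COLOR_BGR2GRAY); cv2.imwrite("pics/hex.png",im)
np.savez("w2.npz",P=P,c=d["color"],c2w=d["c2w"]); print("c",c)
plan([.4222,-.2975,.215],-70.8)
E
```

```text
screw 0.82 [ 0.6318 -0.017   0.0449] [322 107]
frame 0.86 [ 0.6389 -0.01   -0.0015] [318 100]
head 441 [ 0.6291 -0.0177  0.0549] ((628.9188232421875, -17.639423370361328), 10.575132369995117)
timber z 0.04408734256167407
c [ 0.629  -0.0177]
clock 7.4 pos [ 0.5492 -0.0439  0.1411] yaw_y -70.46 F [ 0.35  0.84 -0.08] grip 95.3 0.0
shift units [-8.18   7.861 -2.957]
tilt fix units [-0.0017  0.0012  0.    ]
turn z units 0.057
```

View pics/hex.png

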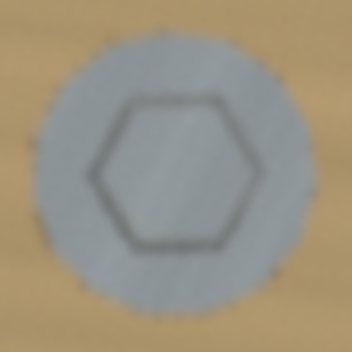

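The screw head is centred at (0.629, −0.0177) with its flats facing world ±y, so flat normals lie at 30° mod 60°. It appears at (176,174) in the rectified crop. Moving above the T-handle.

{"name": "play_rows", "arguments": {
  "motion": [
    [[-0.91,0.873,-0.6],[0,0,0.05],95],
    [[-0.91,0.873,-0.6],[0,0,0],95],
    [[-0.91,0.873,-0.6],[0,0,0],95],
    [[-0.91,0.873,-0.6],[0,0,0],95],
    [[-0.91,0.873,-0.55],[0,0,0],95],
    [[-0.91,0.873,0],[0,0,0],95],
    [[-0.91,0.873,0],[0,0,0],95],
    [[-0.91,0.873,0],[0,0,0],95],
    [[-0.9,0.873,0],[0,0,0],95],
    [[0,0,0],[0,0,0],95],
    [[0,0,0],[0,0,0],95],
    [[0,0,0],[0,0,0],95]
  ]
}}

```text
clock: 8.6
position: [0.4215, -0.2965, 0.2149]
orientation: [[0.944, 0.329, 0.0], [0.329, -0.944, 0.0], [0.0, -0.0, -1.0]]
contact_force: [0.6, 0.1, 0.3]
grip_width: 0.0952
gripper_force: 0.0
```

```bash
python3 - <<'E'
from plan import *
np.set_printoptions(precision=4,suppress=True)
d=cam("wrist"); P=cloud(d)
for r in tip_of("driver_hub","wrist")[:3]: print(r["confidence"],w(d,r["at"]),px(d,w(d,r["at"])))
m=(P[...,2]>.14)&(P[...,2]<.18)&(np.hypot(P[...,0]-.422,P[...,1]+.2975)<.12)
Q=P[m]; a=Q[:,:2]-Q[:,:2].mean(0); v=np.linalg.svd(a,full_matrices=False)[2][0]; v*=np.sign(v[0]); print("bar yaw",np.degrees(np.arctan2(v[1],v[0])),m.sum(),np.nanpercentile(Q[:,2],97))
h=Q[Q[:,2]>.1665]; n=np.array([-v[1],v[0]]); 
t=Q[:,:2]@n; s=Q[:,:2]@v; print("bar ends",s.min(),s.max(),"mid",(s.min()+s.max())/2, "hub s/t",(h[:,:2]@v).min(),(h[:,:2]@v).max(),(h[:,:2]@n).min(),(h[:,:2]@n).max(), "bar t",np.median(t[abs(s-s.mean())>.03]))
print("hub top centre",h.mean(0),len(h))
plan(None,np.degrees(np.arctan2(v[1],v[0]))-90)
save(d,"hub.png",k=1.25)
E
```

```text
0.85 [ 0.4239 -0.3004  0.1585] [325 214]
bar yaw 19.006350146680134 3463 0.16956322880383368
bar ends 0.2079747684618122 0.4012668151135371 mid 0.30462079178767465 hub s/t 0.21382553850786207 0.39568267897148024 -0.4290040552615029 -0.40557519807778997 bar t -0.4173861136274922
hub top centre [ 0.424  -0.2954  0.1687] 817
clock 8.7 pos [ 0.4216 -0.2964  0.2149] yaw_y -70.73 F [0.71 0.41 0.38] grip 94.7 0.0
tilt fix units [-0.0015 -0.0013  0.    ]
turn z units 0.044
```

View pics/hub.png

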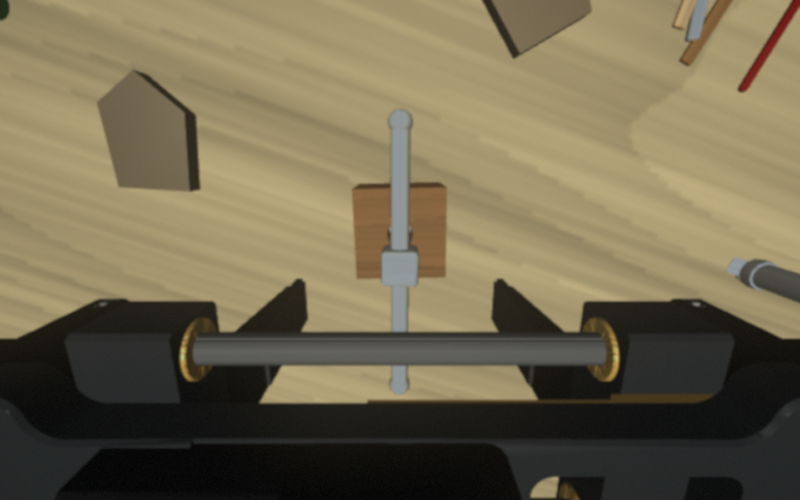

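The view shows the hub at (400,265) in the 800-px image, midway between the fingers, with the bar along tool x. Descend and grip.

{"name": "play_rows", "arguments": {
  "motion": [
    [[0.1,0,0.4],[0,0,0.04],95],
    [[0,0,0.6],[0,0,0],70],
    [[0,0,0.6],[0,0,0],60],
    [[0,0,0.6],[0,0,0],50],
    [[0,0,0.6],[0,0,0],45],
    [[0,0,0.24],[0,0,0],40],
    [[0,0,0],[0,0,0],30],
    [[0,0,0],[0,0,0],20],
    [[0,0,0],[0,0,0],20],
    [[0,0,0],[0,0,0],20],
    [[0,0,0],[0,0,0],20],
    [[0,0,0],[0,0,0],20]
  ],
  "squeeze": 40
}}

```text
clock: 9.9
position: [0.4238, -0.2969, 0.1397]
orientation: [[0.946, 0.325, 0.001], [0.325, -0.946, -0.001], [0.001, 0.001, -1.0]]
contact_force: [-0.3, -0.0, 2.2]
grip_width: 0.0238
gripper_force: 40.0
```

```bash
python3 - <<'E'
from plan import *
plan([.4575,.2117,.26]); print(status.state()["moment"])
E
```

```text
clock 9.9 pos [ 0.4238 -0.2969  0.1397] yaw_y -71.06 F [-0.28 -0.03  2.16] grip 23.8 40.00040531158447
shift units [  7.879 -18.8    -4.824]
tilt fix units [ 0.0085     -0.00633333  0.        ]
[ 0.08150221  0.21069527 -0.01953673]
```

The hub is gripped: 23.8 mm opening at 40 N. Lift it straight out and carry it above the socket.

{"name": "play_rows", "arguments": {
  "motion": [
    [[0,0,-0.2],[0,0,0],20],
    [[0,0,-0.6],[0,0,0],20],
    [[0,0,-0.8],[0,0,0],20],
    [[0,0,-0.8],[0,0,0],20],
    [[0,0,-0.8],[0,0,0],20],
    [[0,0,-0.8],[0,0,0],20],
    [[0,0,-0.5],[0,0,0],20],
    [[0.2,-0.45,-0.3],[0,0,0],20],
    [[0.39,-0.94,0],[0,0,0],20],
    [[0.39,-0.94,0],[0,0,0],20],
    [[0.39,-0.94,0],[0,0,0],20],
    [[0.39,-0.94,0],[0,0,0],20]
  ]
}}

```text
clock: 11.1
position: [0.4302, -0.1807, 0.258]
orientation: [[0.946, 0.325, -0.002], [0.325, -0.946, 0.002], [-0.001, -0.002, -1.0]]
contact_force: [0.8, 0.4, -5.0]
grip_width: 0.0241
gripper_force: 40.0
```

{"name": "play_rows", "arguments": {
  "motion": [
    [[0.39,-0.94,0],[0,0,0],20],
    [[0.39,-0.94,0],[0,0,0],20],
    [[0.39,-0.94,0],[0,0,0],20],
    [[0.39,-0.94,0],[0,0,0],20],
    [[0.39,-0.94,0],[0,0,0],20],
    [[0.39,-0.94,0],[0,0,0],20],
    [[0.39,-0.94,0],[0,0,0],20],
    [[0.39,-0.94,0],[0,0,0],20],
    [[0.39,-0.94,0],[0,0,0],20],
    [[0.39,-0.94,0],[0,0,0],20],
    [[0.39,-0.94,0],[0,0,0],20],
    [[0.39,-0.94,0],[0,0,0],20]
  ]
}}

```text
clock: 12.3
position: [0.4487, 0.1235, 0.258]
orientation: [[0.946, 0.325, -0.002], [0.325, -0.946, 0.0], [-0.002, -0.001, -1.0]]
contact_force: [0.6, -0.3, -5.1]
grip_width: 0.0237
gripper_force: 40.0
```

{"name": "play_rows", "arguments": {
  "motion": [
    [[0.39,-0.94,0],[0,0,0],20],
    [[0.39,-0.94,0],[0,0,0],20],
    [[0.39,-0.94,0],[0,0,0],20],
    [[0.25,-0.45,0],[0,0,0],20],
    [[0,0,0],[0,0,0],20],
    [[0,0,0],[0,0,0],20],
    [[0,0,0],[0,0,0],20]
  ]
}}

```text
clock: 13.0
position: [0.457, 0.2099, 0.2587]
orientation: [[0.946, 0.324, -0.001], [0.324, -0.946, -0.001], [-0.001, 0.001, -1.0]]
contact_force: [-0.5, 0.3, -4.5]
grip_width: 0.0241
gripper_force: 40.0
```

```bash
python3 - <<'E'
from plan import *
np.set_printoptions(precision=4,suppress=True)
plan([.4575,.2117,.21]); s=status.state(); R=np.array(s["orientation"]);print(R[:,2],s["moment"])
d=cam("wrist"); np.savez("w3.npz",P=cloud(d),c=d["color"],c2w=d["c2w"])
for n in ["driver_tip","socket_mid","socket_top","driver_hub"]:
    for r in tip_of(n,"wrist")[:2]: print(n,r["confidence"],w(d,r["at"]),px(d,w(d,r["at"])))
save(d,"w3.png",crop=(160,0,480,240),k=2.5)
E
```

```text
clock 13.0 pos [0.457  0.2099 0.2587] yaw_y -71.12 F [-0.49  0.26 -4.52] grip 24.1 39.99897122383118
shift units [ 0.045 -0.062  1.947]
tilt fix units [0.0048 0.0073 0.    ]
[-0.0006 -0.0007 -1.    ] [-0.0973  0.1582  0.0341]
driver_tip 0.5 [0.4471 0.2553 0.0302] [287 173]
socket_mid 0.86 [0.4921 0.132  0.0132] [378 169]
socket_top 0.77 [0.4916 0.1315 0.0395] [382 173]
socket_top 0.52 [0.455  0.2088 0.2765] [321 258]
driver_hub 0.69 [0.4531 0.2108 0.2769] [317 260]
driver_hub 0.64 [ 0.4297 -0.0248 -0.0019] [452 235]
```

View pics/w3.png

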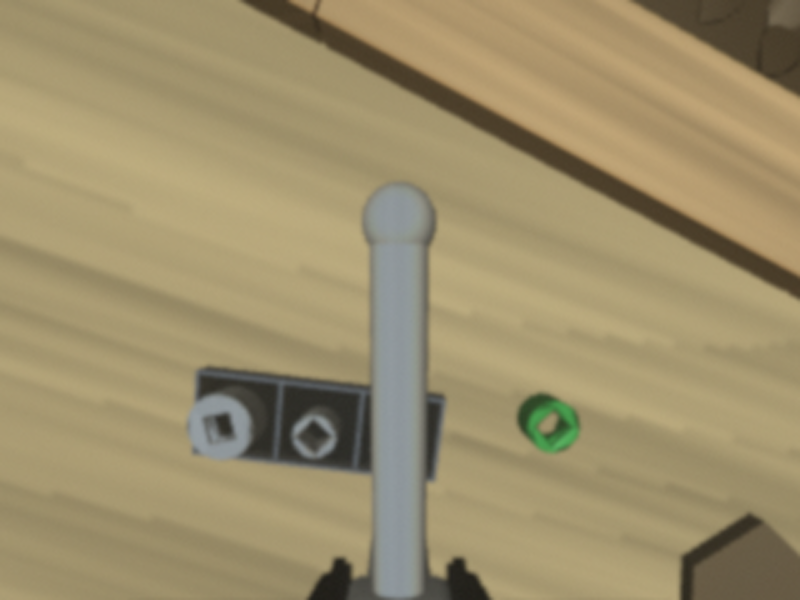

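The view shows the driver bar over the tray's mid compartment, right (at 800-px x≈400), with nothing else near. Descend to just above the mouth.

{"name": "play_rows", "arguments": {
  "motion": [
    [[0.01,-0.02,0.7],[0,0,0],20],
    [[0,0,0.8],[0,0,0],20],
    [[0,0,0.8],[0,0,0],20],
    [[0,0,0.5],[0,0,0],20],
    [[0,0,0.2],[0,0,0],20],
    [[0,0,0.0],[0,0,0],20],
    [[0,0,0],[0,0,0],20]
  ]
}}

```text
clock: 13.95
position: [0.4579, 0.2115, 0.185]
orientation: [[0.946, 0.324, 0.002], [0.324, -0.946, 0.001], [0.002, 0.0, -1.0]]
contact_force: [0.2, 0.7, -4.2]
grip_width: 0.0236
gripper_force: 40.0
```

{"name": "play_rows", "arguments": {
  "motion": [
    [[0,0,0.06],[0,0,0],20],
    [[0,0,0.06],[0,0,0],20],
    [[0,0,0],[0,0,0],20],
    [[0,0,0],[0,0,0],20]
  ]
}}

```text
clock: 14.35
position: [0.4573, 0.2113, 0.1811]
orientation: [[0.946, 0.325, 0.0], [0.325, -0.946, 0.0], [0.0, -0.0, -1.0]]
contact_force: [-0.2, 0.1, -4.7]
grip_width: 0.0238
gripper_force: 40.0
```

{"name": "play_rows", "arguments": {
  "motion": [
    [[0,0,0.04],[0,0,0],20],
    [[0,0,0.04],[0,0,0],20],
    [[0,0,0],[0,0,0],20],
    [[0,0,0],[0,0,0],20]
  ]
}}

```text
clock: 14.75
position: [0.4572, 0.2113, 0.1788]
orientation: [[0.946, 0.325, -0.0], [0.325, -0.946, -0.0], [-0.0, 0.0, -1.0]]
contact_force: [1.2, 0.4, -4.4]
grip_width: 0.0237
gripper_force: 40.0
```

{"name": "play_rows", "arguments": {
  "motion": [
    [[0,0,0.03],[0,0,0],20],
    [[0,0,0.03],[0,0,0],20],
    [[0,0,0],[0,0,0],20],
    [[0,0,0],[0,0,0],20]
  ]
}}

```text
clock: 15.15
position: [0.4574, 0.2113, 0.1777]
orientation: [[0.946, 0.325, 0.0], [0.325, -0.946, 0.0], [0.0, 0.0, -1.0]]
contact_force: [0.8, -0.8, -2.7]
grip_width: 0.024
gripper_force: 40.0
```

{"name": "play_rows", "arguments": {
  "motion": [
    [[0,0,0.03],[0,0,0],20],
    [[0,0,0.03],[0,0,0],20],
    [[0,0,0],[0,0,0],20],
    [[0,0,0],[0,0,0],20]
  ]
}}

```text
clock: 15.55
position: [0.4576, 0.2114, 0.1765]
orientation: [[0.946, 0.325, 0.001], [0.325, -0.946, 0.0], [0.001, 0.0, -1.0]]
contact_force: [0.0, -0.7, 0.5]
grip_width: 0.024
gripper_force: 40.0
```

Contact is standing in the bevel: 13 mm short of home at about 5 N, so the drive is out of turn. Turn slowly under this light press and feel for the drop.

{"name": "play_rows", "arguments": {
  "motion": [
    [[0,0,0],[0,0,-0.4],20],
    [[0,0,0],[0,0,-0.4],20],
    [[0,0,0],[0,0,-0.4],20],
    [[0,0,0],[0,0,-0.4],20],
    [[0,0,0],[0,0,-0.4],20],
    [[0,0,0],[0,0,-0.4],20],
    [[0,0,0],[0,0,0],20]
  ]
}}

```text
clock: 16.25
position: [0.4575, 0.2114, 0.1763]
orientation: [[0.836, 0.549, 0.001], [0.549, -0.836, 0.0], [0.001, 0.0, -1.0]]
contact_force: [0.9, 0.1, -0.9]
grip_width: 0.0237
gripper_force: 40.0
```

{"name": "play_rows", "arguments": {
  "motion": [
    [[0,0,0],[0,0,-0.4],20],
    [[0,0,0],[0,0,-0.4],20],
    [[0,0,0],[0,0,-0.4],20],
    [[0,0,0],[0,0,-0.4],20],
    [[0,0,0],[0,0,-0.4],20],
    [[0,0,0],[0,0,-0.4],20],
    [[0,0,0],[0,0,0],20]
  ]
}}

```text
clock: 16.95
position: [0.4573, 0.2115, 0.176]
orientation: [[0.673, 0.739, 0.0], [0.739, -0.673, 0.001], [0.001, -0.0, -1.0]]
contact_force: [0.4, 0.4, 0.1]
grip_width: 0.0242
gripper_force: 40.0
```

{"name": "play_rows", "arguments": {
  "motion": [
    [[0,0,0],[0,0,-0.4],20],
    [[0,0,0],[0,0,-0.4],20],
    [[0,0,0],[0,0,-0.4],20],
    [[0,0,0],[0,0,-0.4],20],
    [[0,0,0],[0,0,-0.4],20],
    [[0,0,0],[0,0,-0.4],20],
    [[0,0,0],[0,0,0],20]
  ]
}}

```text
clock: 17.65
position: [0.4568, 0.2113, 0.1751]
orientation: [[0.469, 0.883, -0.001], [0.883, -0.469, -0.0], [-0.001, -0.001, -1.0]]
contact_force: [0.3, 0.2, -4.4]
grip_width: 0.0242
gripper_force: 40.0
```

The force dropped to weight only, so the drive is in turn (hub turned about 43°). Now press steadily against the ball.

{"name": "play_rows", "arguments": {
  "motion": [
    [[0,0,0.04],[0,0,0],20],
    [[0,0,0.04],[0,0,0],20],
    [[0,0,0.04],[0,0,0],20],
    [[0,0,0],[0,0,0],20],
    [[0,0,0],[0,0,0],20]
  ]
}}

```text
clock: 18.15
position: [0.4572, 0.2113, 0.1728]
orientation: [[0.468, 0.884, -0.0], [0.884, -0.468, -0.0], [-0.0, -0.0, -1.0]]
contact_force: [1.1, -0.5, -3.0]
grip_width: 0.024
gripper_force: 40.0
```

{"name": "play_rows", "arguments": {
  "motion": [
    [[0,0,0.02],[0,0,0],20],
    [[0,0,0.02],[0,0,0],20],
    [[0,0,0],[0,0,0],20]
  ]
}}

```text
clock: 18.45
position: [0.4573, 0.2114, 0.1721]
orientation: [[0.467, 0.884, 0.0], [0.884, -0.467, 0.0], [0.0, 0.0, -1.0]]
contact_force: [0.1, 0.7, -2.6]
grip_width: 0.0235
gripper_force: 40.0
```

{"name": "play_rows", "arguments": {
  "motion": [
    [[0,0,0.02],[0,0,0],20],
    [[0,0,0.02],[0,0,0],20],
    [[0,0,0],[0,0,0],20]
  ]
}}

```text
clock: 18.75
position: [0.4574, 0.2114, 0.1713]
orientation: [[0.467, 0.884, 0.0], [0.884, -0.467, 0.0], [0.0, 0.0, -1.0]]
contact_force: [-1.2, 0.7, -0.4]
grip_width: 0.0237
gripper_force: 40.0
```

{"name": "play_rows", "arguments": {
  "motion": [
    [[0,0,0.02],[0,0,0],20],
    [[0,0,0.02],[0,0,0],20],
    [[0,0,0],[0,0,0],20]
  ]
}}

```text
clock: 19.05
position: [0.4575, 0.2114, 0.1704]
orientation: [[0.467, 0.884, 0.001], [0.884, -0.467, 0.0], [0.0, 0.001, -1.0]]
contact_force: [0.6, -0.2, 1.2]
grip_width: 0.0237
gripper_force: 40.0
```

{"name": "play_rows", "arguments": {
  "motion": [
    [[0,0,0.02],[0,0,0],20],
    [[0,0,0.02],[0,0,0],20],
    [[0,0,0],[0,0,0],20]
  ]
}}

```text
clock: 19.35
position: [0.4575, 0.2114, 0.1694]
orientation: [[0.467, 0.884, 0.001], [0.884, -0.467, 0.0], [0.001, 0.001, -1.0]]
contact_force: [-0.5, 0.0, 3.2]
grip_width: 0.024
gripper_force: 40.0
```

{"name": "play_rows", "arguments": {
  "motion": [
    [[0,0,0.02],[0,0,0],20],
    [[0,0,0.02],[0,0,0],20],
    [[0,0,0],[0,0,0],20]
  ]
}}

```text
clock: 19.65
position: [0.4575, 0.2113, 0.1681]
orientation: [[0.467, 0.884, 0.001], [0.884, -0.467, 0.0], [0.0, 0.001, -1.0]]
contact_force: [-0.3, 0.1, 4.4]
grip_width: 0.0238
gripper_force: 40.0
```

{"name": "play_rows", "arguments": {
  "motion": [
    [[0,0,0.02],[0,0,0],20],
    [[0,0,0.02],[0,0,0],20],
    [[0,0,0],[0,0,0],20]
  ]
}}

```text
clock: 19.95
position: [0.4576, 0.2114, 0.1675]
orientation: [[0.467, 0.884, 0.001], [0.884, -0.467, 0.0], [0.001, 0.001, -1.0]]
contact_force: [-1.4, -0.0, 6.1]
grip_width: 0.0237
gripper_force: 40.0
```

{"name": "play_rows", "arguments": {
  "motion": [
    [[0,0,0.02],[0,0,0],20],
    [[0,0,0.02],[0,0,0],20],
    [[0,0,0],[0,0,0],20]
  ]
}}

```text
clock: 20.25
position: [0.4577, 0.2114, 0.167]
orientation: [[0.467, 0.884, 0.001], [0.884, -0.467, 0.0], [0.001, 0.001, -1.0]]
contact_force: [-1.4, -0.3, 7.8]
grip_width: 0.0236
gripper_force: 40.0
```

{"name": "play_rows", "arguments": {
  "motion": [
    [[0,0,0.02],[0,0,0],20],
    [[0,0,0.02],[0,0,0],20],
    [[0,0,0],[0,0,0],20]
  ]
}}

```text
clock: 20.55
position: [0.4573, 0.2113, 0.165]
orientation: [[0.467, 0.884, 0.0], [0.884, -0.467, 0.0], [0.0, 0.0, -1.0]]
contact_force: [-1.0, 0.2, -4.3]
grip_width: 0.0242
gripper_force: 40.0
```

{"name": "play_rows", "arguments": {
  "motion": [
    [[0,0,0.02],[0,0,0],20],
    [[0,0,0.01],[0,0,0],20],
    [[0,0,0],[0,0,0],20]
  ]
}}

```text
clock: 20.85
position: [0.4571, 0.2113, 0.1636]
orientation: [[0.467, 0.884, -0.0], [0.884, -0.467, 0.0], [-0.0, -0.0, -1.0]]
contact_force: [0.6, 2.2, -1.0]
grip_width: 0.0237
gripper_force: 40.0
```

The force went 12 N, then 0, then 3.5 N exactly at the predicted home height, so it clicked and is home. One more millimetre to confirm, then lift.

{"name": "play_rows", "arguments": {
  "motion": [
    [[0,0,0.02],[0,0,0],20],
    [[0,0,0.02],[0,0,0],20],
    [[0,0,0],[0,0,0],20]
  ]
}}

```text
clock: 21.15
position: [0.4572, 0.2114, 0.1633]
orientation: [[0.467, 0.884, -0.0], [0.884, -0.467, 0.0], [0.0, -0.0, -1.0]]
contact_force: [-0.0, 2.6, 0.3]
grip_width: 0.0234
gripper_force: 40.0
```

{"name": "play_rows", "arguments": {
  "motion": [
    [[0,0,-0.1],[0,0,0],20],
    [[0,0,-0.2],[0,0,0],20],
    [[0,0,-0.3],[0,0,0],20],
    [[0,0,-0.5],[0,0,0],20],
    [[0,0,-0.7],[0,0,0],20],
    [[0,0,-0.8],[0,0,0],20],
    [[0,0,-0.8],[0,0,0],20],
    [[0,0,-0.6],[0,0,0],20],
    [[0,0,-0.2],[0,0,0],20],
    [[0,0,0],[0,0,0],20],
    [[0,0,0],[0,0,0],20]
  ]
}}

```text
clock: 22.25
position: [0.4567, 0.2111, 0.2671]
orientation: [[0.467, 0.884, -0.002], [0.884, -0.467, -0.001], [-0.001, -0.001, -1.0]]
contact_force: [0.3, -0.2, -5.7]
grip_width: 0.0238
gripper_force: 40.0
```

```bash
python3 - <<'E'
from plan import *
np.set_printoptions(precision=4,suppress=True)
plan([.629,-.0177,.26]); print(status.state()["qpos"])
a=[]
for c in ["side","scene"]:
    d=cam(c); p=np.array(status.state()["position"]); u,v=px(d,p-[0,0,.12]); print(c,u,v)
    a.append(cv2.resize(d["color"][v-60:v+60,u-60:u+60,::-1],(400,400),interpolation=cv2.INTER_CUBIC))
cv2.imwrite("pics/chk.png",np.hstack(a))
E
```

```text
clock 22.25 pos [0.4567 0.2111 0.2671] yaw_y -27.87 F [ 0.26 -0.23 -5.67] grip 23.8 39.99882459640503
shift units [-4.87  10.37   0.277]
tilt fix units [-0.012   0.0132  0.    ]
[ 18.6938 -13.403  109.1918  -0.0025  84.3183  46.5593]
side 227 278
scene 398 138
```

View pics/chk.png

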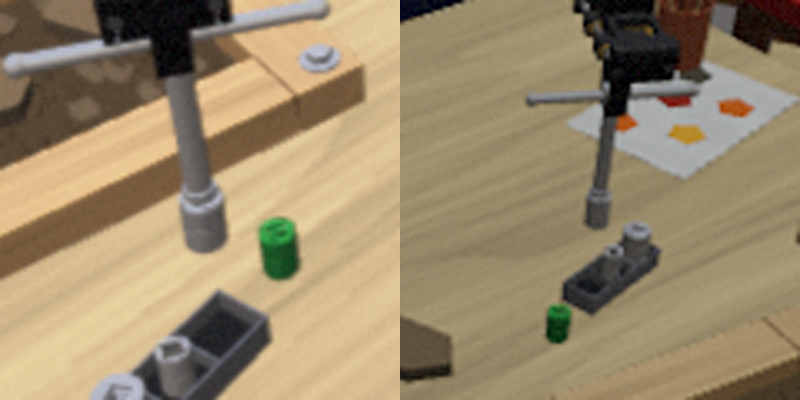

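The socket hangs squarely on the drive at (200,220) in the side crop, and the weight is up 1.3 N, which matches 130 g. The other sockets are untouched. Carry it over the screw.

{"name": "play_rows", "arguments": {
  "motion": [
    [[-0.2,0.43,0],[0,0,0],20],
    [[-0.44,0.94,0],[0,0,0],20],
    [[-0.44,0.94,0],[0,0,0],20],
    [[-0.44,0.94,0],[0,0,0],20],
    [[-0.44,0.94,0],[0,0,0],20],
    [[-0.44,0.94,0],[0,0,0],20],
    [[-0.44,0.94,0],[0,0,0],20],
    [[-0.44,0.94,0],[0,0,0],20],
    [[-0.44,0.94,0],[0,0,0],20],
    [[-0.44,0.94,0],[0,0,0],20],
    [[-0.44,0.94,0],[0,0,0],20],
    [[-0.27,0.54,0],[0,0,0],20]
  ]
}}

```text
clock: 23.55
position: [0.6303, -0.0199, 0.267]
orientation: [[0.469, 0.883, -0.001], [0.883, -0.469, -0.001], [-0.001, -0.001, -1.0]]
contact_force: [0.7, -0.1, -5.4]
grip_width: 0.0237
gripper_force: 40.0
```

{"name": "play_rows", "arguments": {
  "motion": [
    [[0,0,0.5],[0,0,0],20],
    [[0,0,0.7],[0,0,0],20],
    [[0,0,0.4],[0,0,0],20],
    [[0,0,0.2],[0,0,0],20],
    [[0,0,0],[0,0,0],20],
    [[0,0,0],[0,0,0],20],
    [[0,0,0],[0,0,0],20],
    [[0,0,0],[0,0,0],20]
  ]
}}

```text
clock: 24.35
position: [0.63, -0.0174, 0.2242]
orientation: [[0.467, 0.884, 0.002], [0.884, -0.467, -0.0], [0.001, 0.002, -1.0]]
contact_force: [0.2, 0.0, -6.1]
grip_width: 0.0238
gripper_force: 40.0
```

```bash
python3 - <<'E'
from plan import *
np.set_printoptions(precision=4,suppress=True)
plan([.629,-.0177,.209]); print(status.state()["moment"])
a=[]
for c in ["side","scene"]:
    d=cam(c); u,v=px(d,[.629,-.0177,.065]); print(c,u,v)
    a.append(cv2.resize(d["color"][v-30:v+30,u-30:u+30,::-1],(400,400),interpolation=cv2.INTER_CUBIC))
    plan([.629,-.0177,.209])
cv2.imwrite("pics/scr.png",np.hstack(a))
E
```

```text
clock 24.35 pos [ 0.63   -0.0174  0.2242] yaw_y -27.85 F [ 0.2   0.04 -6.08] grip 23.8 39.99874234199524
shift units [-0.028 -0.03   0.609]
tilt fix units [ 0.0155 -0.0058  0.    ]
[-0.1042  0.1154 -0.0556]
side 262 229
clock 24.4 pos [ 0.6299 -0.0175  0.2241] yaw_y -27.86 F [ 0.15 -0.03 -6.05] grip 23.9 39.998794198036194
shift units [-0.024 -0.027  0.602]
tilt fix units [ 0.0125 -0.0048  0.    ]
scene 379 201
clock 24.45 pos [ 0.6298 -0.0175  0.2239] yaw_y -27.86 F [ 0.06 -0.47 -5.55] grip 23.8 39.99867618083954
shift units [-0.022 -0.026  0.596]
tilt fix units [ 0.0103 -0.004   0.    ]
```

View pics/scr.png

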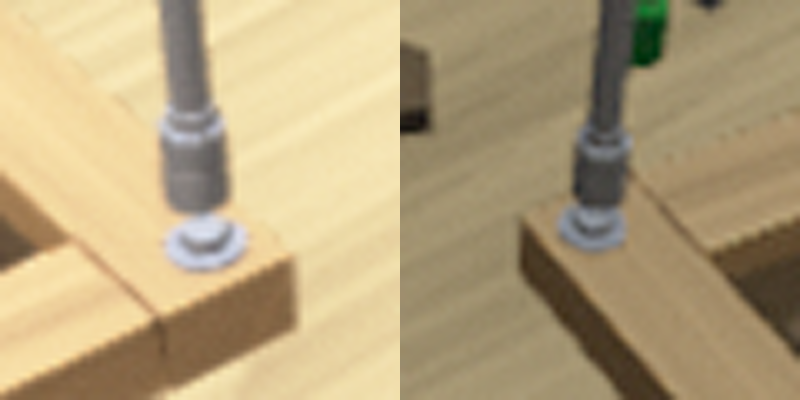

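The side and scene crops show the socket about 15 mm over the head. Averaging both views, it is within about 1 mm, so I make a small correction. Then descend gently.

{"name": "play_rows", "arguments": {
  "motion": [
    [[-0.04,-0.02,0.2],[0,0,0],20],
    [[0,0,0.2],[0,0,0],20],
    [[0,0,0.12],[0,0,0],20],
    [[0,0,0.04],[0,0,0],20],
    [[0,0,0],[0,0,0],20],
    [[0,0,0],[0,0,0],20]
  ]
}}

```text
clock: 25.05
position: [0.6287, -0.0182, 0.2093]
orientation: [[0.467, 0.884, 0.0], [0.884, -0.467, -0.0], [0.0, 0.0, -1.0]]
contact_force: [-0.0, -0.5, -5.2]
grip_width: 0.0238
gripper_force: 40.0
```

{"name": "play_rows", "arguments": {
  "motion": [
    [[0,0,0.02],[0,0,0],20],
    [[0,0,0.02],[0,0,0],20],
    [[0,0,0],[0,0,0],20],
    [[0,0,0],[0,0,0],20]
  ]
}}

```text
clock: 25.45
position: [0.6286, -0.0181, 0.2082]
orientation: [[0.467, 0.884, 0.0], [0.884, -0.467, 0.0], [0.0, 0.0, -1.0]]
contact_force: [-0.9, 0.6, -5.5]
grip_width: 0.0238
gripper_force: 40.0
```

{"name": "play_rows", "arguments": {
  "motion": [
    [[0,0,0.02],[0,0,0],20],
    [[0,0,0.02],[0,0,0],20],
    [[0,0,0],[0,0,0],20],
    [[0,0,0],[0,0,0],20]
  ]
}}

```text
clock: 25.85
position: [0.6286, -0.0182, 0.2071]
orientation: [[0.467, 0.884, -0.0], [0.884, -0.467, -0.0], [-0.0, -0.0, -1.0]]
contact_force: [-0.1, 0.8, -5.7]
grip_width: 0.024
gripper_force: 40.0
```

{"name": "play_rows", "arguments": {
  "motion": [
    [[0,0,0.02],[0,0,0],20],
    [[0,0,0],[0,0,0],20],
    [[0,0,0],[0,0,0],20]
  ]
}}

```text
clock: 26.15
position: [0.6286, -0.0182, 0.2066]
orientation: [[0.467, 0.884, -0.0], [0.884, -0.467, -0.0], [-0.0, -0.0, -1.0]]
contact_force: [0.7, -0.1, -6.2]
grip_width: 0.0235
gripper_force: 40.0
```

{"name": "play_rows", "arguments": {
  "motion": [
    [[0,0,0.02],[0,0,0],20],
    [[0,0,0],[0,0,0],20],
    [[0,0,0],[0,0,0],20]
  ]
}}

```text
clock: 26.45
position: [0.6287, -0.0182, 0.2063]
orientation: [[0.467, 0.884, 0.0], [0.884, -0.467, -0.0], [0.0, 0.0, -1.0]]
contact_force: [0.3, -0.1, -4.4]
grip_width: 0.0236
gripper_force: 40.0
```

{"name": "play_rows", "arguments": {
  "motion": [
    [[0,0,0.02],[0,0,0],20],
    [[0,0,0],[0,0,0],20],
    [[0,0,0],[0,0,0],20]
  ]
}}

```text
clock: 26.75
position: [0.6287, -0.0181, 0.2058]
orientation: [[0.467, 0.884, 0.0], [0.884, -0.467, -0.0], [0.0, 0.0, -1.0]]
contact_force: [-0.2, 0.1, -4.5]
grip_width: 0.024
gripper_force: 40.0
```

{"name": "play_rows", "arguments": {
  "motion": [
    [[0,0,0.02],[0,0,0],20],
    [[0,0,0],[0,0,0],20],
    [[0,0,0],[0,0,0],20]
  ]
}}

```text
clock: 27.05
position: [0.6288, -0.0181, 0.2055]
orientation: [[0.467, 0.884, 0.001], [0.884, -0.467, 0.0], [0.0, 0.001, -1.0]]
contact_force: [-0.0, 0.2, -2.6]
grip_width: 0.0236
gripper_force: 40.0
```

{"name": "play_rows", "arguments": {
  "motion": [
    [[0,0,0.02],[0,0,0],20],
    [[0,0,0],[0,0,0],20],
    [[0,0,0],[0,0,0],20]
  ]
}}

```text
clock: 27.35
position: [0.6289, -0.0181, 0.2053]
orientation: [[0.467, 0.884, 0.001], [0.884, -0.467, 0.0], [0.0, 0.001, -1.0]]
contact_force: [0.2, 0.8, -0.9]
grip_width: 0.0235
gripper_force: 40.0
```

Contact on the head's bevel is about 5 N. Turn slowly and feel for the hex.

{"name": "play_rows", "arguments": {
  "motion": [
    [[0,0,0],[0,0,-0.4],20],
    [[0,0,0],[0,0,-0.4],20],
    [[0,0,0],[0,0,-0.4],20],
    [[0,0,0],[0,0,-0.4],20],
    [[0,0,0],[0,0,-0.4],20],
    [[0,0,0],[0,0,0],20]
  ]
}}

```text
clock: 27.95
position: [0.6284, -0.018, 0.2041]
orientation: [[0.273, 0.962, -0.001], [0.962, -0.273, 0.0], [0.0, -0.001, -1.0]]
contact_force: [0.4, 0.5, -3.1]
grip_width: 0.0238
gripper_force: 40.0
```

{"name": "play_rows", "arguments": {
  "motion": [
    [[0,0,0],[0,0,-0.4],20],
    [[0,0,0],[0,0,-0.4],20],
    [[0,0,0],[0,0,-0.4],20],
    [[0,0,0],[0,0,-0.4],20],
    [[0,0,0],[0,0,-0.4],20],
    [[0,0,0],[0,0,0],20]
  ]
}}

```text
clock: 28.55
position: [0.628, -0.0182, 0.2035]
orientation: [[0.068, 0.998, -0.002], [0.998, -0.068, -0.0], [-0.0, -0.002, -1.0]]
contact_force: [0.3, 0.2, -5.3]
grip_width: 0.0232
gripper_force: 40.0
```

The force is gone and the tool dropped 1.8 mm, so the hex is engaged. Lower in small steps.

{"name": "play_rows", "arguments": {
  "motion": [
    [[0,0,0.04],[0,0,0],20],
    [[0,0,0],[0,0,0],20],
    [[0,0,0],[0,0,0],20]
  ]
}}

```text
clock: 28.85
position: [0.6285, -0.0182, 0.2033]
orientation: [[0.068, 0.998, -0.001], [0.998, -0.068, -0.0], [-0.0, -0.001, -1.0]]
contact_force: [-0.3, -0.4, -5.9]
grip_width: 0.0234
gripper_force: 40.0
```

{"name": "play_rows", "arguments": {
  "motion": [
    [[0,0,0.04],[0,0,0],20],
    [[0,0,0],[0,0,0],20],
    [[0,0,0],[0,0,0],20]
  ]
}}

```text
clock: 29.15
position: [0.6286, -0.0181, 0.2026]
orientation: [[0.067, 0.998, 0.0], [0.998, -0.067, -0.0], [-0.0, 0.0, -1.0]]
contact_force: [-0.1, -0.3, -4.4]
grip_width: 0.0237
gripper_force: 40.0
```

{"name": "play_rows", "arguments": {
  "motion": [
    [[0,0,0.04],[0,0,0],20],
    [[0,0,0],[0,0,0],20],
    [[0,0,0],[0,0,0],20]
  ]
}}

```text
clock: 29.45
position: [0.6286, -0.0181, 0.2016]
orientation: [[0.067, 0.998, -0.0], [0.998, -0.067, 0.0], [-0.0, -0.0, -1.0]]
contact_force: [0.3, -0.1, -4.8]
grip_width: 0.0235
gripper_force: 40.0
```

{"name": "play_rows", "arguments": {
  "motion": [
    [[0,0,0.04],[0,0,0],20],
    [[0,0,0],[0,0,0],20],
    [[0,0,0],[0,0,0],20]
  ]
}}

```text
clock: 29.75
position: [0.6286, -0.0182, 0.2006]
orientation: [[0.067, 0.998, -0.0], [0.998, -0.067, -0.0], [-0.0, -0.0, -1.0]]
contact_force: [0.7, 1.0, -5.1]
grip_width: 0.0242
gripper_force: 40.0
```

{"name": "play_rows", "arguments": {
  "motion": [
    [[0,0,0.04],[0,0,0],20],
    [[0,0,0],[0,0,0],20],
    [[0,0,0],[0,0,0],20]
  ]
}}

```text
clock: 30.05
position: [0.6287, -0.0179, 0.1999]
orientation: [[0.067, 0.998, 0.0], [0.998, -0.067, 0.0], [0.0, 0.0, -1.0]]
contact_force: [-0.4, 1.2, -3.7]
grip_width: 0.0238
gripper_force: 40.0
```

{"name": "play_rows", "arguments": {
  "motion": [
    [[0,0,0.02],[0,0,0],20],
    [[0,0,0],[0,0,0],20],
    [[0,0,0],[0,0,0],20]
  ]
}}

```text
clock: 30.35
position: [0.6288, -0.018, 0.1998]
orientation: [[0.067, 0.998, 0.001], [0.998, -0.067, 0.0], [0.0, 0.001, -1.0]]
contact_force: [-1.2, 1.2, -1.1]
grip_width: 0.0236
gripper_force: 40.0
```

It seats at 0.1998 against a predicted 0.1997. One small confirming press.

{"name": "play_rows", "arguments": {
  "motion": [
    [[0,0,0.03],[0,0,0],20],
    [[0,0,0],[0,0,0],20],
    [[0,0,0],[0,0,0],20]
  ]
}}

```text
clock: 30.65
position: [0.629, -0.0181, 0.1997]
orientation: [[0.067, 0.998, 0.001], [0.998, -0.067, 0.0], [0.0, 0.001, -1.0]]
contact_force: [-2.4, 1.2, 4.6]
grip_width: 0.0239
gripper_force: 40.0
```

{"name": "play_rows", "arguments": {
  "motion": [
    [[0,0,0.02],[0,0,0],20],
    [[0,0,0],[0,0,0],20],
    [[0,0,0],[0,0,0],20]
  ]
}}

```text
clock: 30.95
position: [0.629, -0.0181, 0.1997]
orientation: [[0.067, 0.998, 0.001], [0.998, -0.067, 0.0], [0.0, 0.001, -1.0]]
contact_force: [-4.1, 1.8, 6.4]
grip_width: 0.0238
gripper_force: 40.0
```

```bash
python3 - <<'E'
from plan import *
plan(None); print(status.state()["moment"])
E
```

```text
clock 30.95 pos [ 0.629  -0.0181  0.1997] yaw_y -3.86 F [-4.06  1.77  6.42] grip 23.8 40.001991391181946
tilt fix units [ 0.0135 -0.0015  0.    ]
[ 0.42764824  1.07624584 -0.04299572]
```

Solid seat at 0.1997. Relax the press before letting go.

{"name": "play_rows", "arguments": {
  "motion": [
    [[0,0,-0.03],[0,0,0],20],
    [[0,0,-0.02],[0,0,0],20],
    [[0,0,-0.01],[0,0,0],20],
    [[0,0,0],[0,0,0],20],
    [[0,0,0],[0,0,0],20]
  ]
}}

```text
clock: 31.45
position: [0.6288, -0.0181, 0.1997]
orientation: [[0.067, 0.998, 0.001], [0.998, -0.067, 0.0], [0.0, 0.001, -1.0]]
contact_force: [-2.4, 1.6, 5.8]
grip_width: 0.0238
gripper_force: 40.0
```

```bash
python3 - <<'E'
from plan import *
plan(None); print(status.state()["moment"])
E
```

```text
clock 31.45 pos [ 0.6288 -0.0181  0.1997] yaw_y -3.86 F [-2.37  1.58  5.8 ] grip 23.8 40.00113129615784
tilt fix units [ 0.0065     -0.00083333  0.        ]
[0.47331033 0.71379778 0.00703935]
```

{"name": "play_rows", "arguments": {
  "motion": [
    [[0,0,-0.02],[0,0,0],20],
    [[0,0,-0.02],[0,0,0],20],
    [[0,0,0],[0,0,0],20],
    [[0,0,0],[0,0,0],20]
  ]
}}

```text
clock: 31.85
position: [0.6286, -0.0181, 0.1998]
orientation: [[0.067, 0.998, -0.0], [0.998, -0.067, 0.0], [0.0, -0.0, -1.0]]
contact_force: [-0.0, 1.8, 0.4]
grip_width: 0.0237
gripper_force: 40.0
```

{"name": "play_rows", "arguments": {
  "motion": [
    [[0,0,0],[0,0,0],20],
    [[0,0,0],[0,0,0],20]
  ]
}}

```text
clock: 32.05
position: [0.6285, -0.0181, 0.1998]
orientation: [[0.067, 0.998, -0.0], [0.998, -0.067, 0.0], [-0.0, -0.0, -1.0]]
contact_force: [-0.3, 1.7, -1.6]
grip_width: 0.024
gripper_force: 40.0
```

Nearly free now, and no moments of concern. Release and withdraw straight up.

{"name": "play_rows", "arguments": {
  "motion": [
    [[0,0,0],[0,0,0],26],
    [[0,0,0],[0,0,0],30],
    [[0,0,0],[0,0,0],40],
    [[0,0,0],[0,0,0],50],
    [[0,0,0],[0,0,0],60],
    [[0,0,0],[0,0,0],60],
    [[0,0,0],[0,0,0],60]
  ]
}}

```text
clock: 32.75
position: [0.6286, -0.0182, 0.2004]
orientation: [[0.067, 0.998, 0.0], [0.998, -0.067, -0.0], [-0.0, 0.0, -1.0]]
contact_force: [-0.1, -0.6, 0.1]
grip_width: 0.0589
gripper_force: 0.0
```

{"name": "play_rows", "arguments": {
  "motion": [
    [[0,0,-0.2],[0,0,0],60],
    [[0,0,-0.4],[0,0,0],60],
    [[0,0,-0.7],[0,0,0],60],
    [[0,0,-0.8],[0,0,0],60],
    [[0,0,-0.8],[0,0,0],60],
    [[0,0,-0.6],[0,0,0],60],
    [[0,0,0],[0,0,0],60],
    [[0,0,0],[0,0,0],60],
    [[0,0,0],[0,0,0],60]
  ]
}}

```text
clock: 33.65
position: [0.6281, -0.0181, 0.2866]
orientation: [[0.067, 0.998, -0.002], [0.998, -0.067, 0.0], [0.0, -0.002, -1.0]]
contact_force: [-0.0, -0.3, -0.7]
grip_width: 0.06
gripper_force: 0.0
```

```bash
python3 - <<'E'
from plan import *
np.set_printoptions(precision=4,suppress=True)
plan(None)
d=cam("wrist"); P=cloud(d)
m=(P[...,2]>.19)&(P[...,2]<.24)&(np.hypot(P[...,0]-.629,P[...,1]+.018)<.12)
Q=P[m]; v=np.linalg.svd(Q-Q.mean(0),full_matrices=False)[2][0]; print("bar dir",v,m.sum())
h=Q[np.hypot(Q[:,0]-.629,Q[:,1]+.018)<.02]; print("hub top z (want .229)",np.percentile(h[:,2],90),"bar mid",(Q.min(0)+Q.max(0))/2)
T=h[h[:,2]>np.percentile(h[:,2],95)-.003]; print("hub",T.mean(0),len(T))
for c in ["scene","side"]:
    d=cam(c); P=cloud(d)
    m=(P[...,2]>.05)&(P[...,2]<.24)&(np.hypot(P[...,0]-.629,P[...,1]+.018)<.03)
    for lo,hi in [(.06,.085),(.11,.19)]:
        q=P[m&(P[...,2]>lo)&(P[...,2]<hi)]; print(c,lo,q.mean(0) if len(q) else None,len(q))
E
```

```text
clock 33.65 pos [ 0.6281 -0.0181  0.2866] yaw_y -3.87 F [-0.   -0.34 -0.66] grip 60.0 0.0
tilt fix units [-0.0203 -0.0005  0.    ]
bar dir [-0.0677 -0.9976  0.0116] 3135
hub top z (want .229) 0.22951786649803793 bar mid [ 0.6294 -0.0175  0.2209]
hub [ 0.6295 -0.0176  0.2287] 725
scene 0.06 [ 0.634  -0.0243  0.0724] 41
scene 0.11 [ 0.6311 -0.0227  0.1518] 97
side 0.06 [ 0.6196 -0.0125  0.0733] 76
side 0.11 [ 0.6225 -0.0151  0.1511] 153
```

The T-handle stands upright: hub top at 0.229 m as required, bar level within 0.7°, hub directly over the screw, and the robot clear. Hand in.

```bash
python3 -c "
from workcell import bot; print(bot.sign_off())"
```

```text
the job is handed in; nothing more can be done
None
```

The job is handed in: the middle-sized socket clicked home on the T-handle, the two sit right down on the screw's washer and stand upright, and the robot is clear, with the other sockets and tiles not touched.

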